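Shut the deep valve with the long T-key

ROBOT

A 6-joint arm with a two-finger parallel gripper is mounted at the origin on the work surface. World frame = base frame: x ahead of the robot, y to its left, z up, the work surface at z = 0. Lengths are in m, angles in degrees, forces in N, time in s.
With the tool pointing down it reaches from about 0.35 to 0.875 m from the base axis. Payload 4.2 kg.
Tool frame: the origin (TCP) lies at the very end of the fingers, on their centre line; the grasp point (between the pads) lies ctrl.grasp_offset behind it (ctrl.grasp_offset is the distance from the TCP to the grasp point, in m); z points along the fingers, y is the line along which they close (so a half turn about z gives the same grasp; the last joint's range is limited). The gripper opens to 85 mm and grips with 20 to 120 N. Pads are 22 mm wide; open, the fingers measure 114 mm over their backs; the gripper's body (76 mm by 85 mm) begins 54 mm behind the grasp point. The pads swing forward as they close: fully open they stand 13 mm farther back than shut.
Start: joints at [87.582, 22.042, 0.453, 0, -68.411, -14.817], TCP at [0.185, 0.597, 0.231] pointing down, gripper open.
Joint ranges: [-179.83, 179.83], [-69.29, 118.12], [-61.27, 80.66], [-181.25, 117.63], [-171.15, -9.14], [-177.46, 177.46]. Speed limits (degrees/s): [159.86, 159.86, 180, 180, 180, 180].

INTERFACE

Orientations are given as [roll, pitch, yaw] about the fixed x, y, z axes, in that order (R = Rz(yaw) Ry(pitch) Rx(roll)).
In Python, from station import ctrl, grab_frame gives the robot as it stands.
- The arm moves only by the tool drive_tool, never from a script. Its arguments are lists of equal length, an entry for each row: "dp": the shift along the tool's x, y, z in mm, a list of three; "delta_rot": the turn, a rotation vector about the tool's x, y, z in rad, a list of three. In form: {"dp": [[x, y, z], ...], "delta_rot": [[wx, wy, wz], ...]}. A call has 1 to 8 rows; each row is the pose to reach, as a shift and turn from the pose commanded when the call began, along the tool's axes at that moment; what a row does not reach only later rows make up. A row lasts 1/12 s, in which the tool goes at most 41.7 mm and 7.16 degrees, less where a joint would pass 70% of its speed; a pose out of reach is approached as far as the arm can. A call with a gripper value outside its range is refused whole. "hand" is the closure, from 0 (fully open) to 1 (shut), set as the call begins (left out, the last holds). The fingers move at their own pace and stop on an object; "squeeze" is the grip in N (left out, the last holds). Time passes only in rows, so rows that repeat a pose let the fingers close. It gives the time, the measured TCP pose, the force, the opening and the grip force at its end, in the units of the state.
- ctrl.get_state(): the state, without advancing time (a new reading comes with each control period).
- grab_frame(name): name is "side" or "top"; returns a dict with "image" (480x640x3 uint8, red, green, blue), "range_z" (480x640 float32, m along the optical axis (not along the pixel's ray), 0 where there is no reading), "vertical_fov" (degrees; the focal length in pixels is half the picture's height over the tangent of half this angle, whatever the lens; pixels are square), "cx", "cy" (the principal point, pixels), "pose" (4x4, takes a point from camera to world coordinates). Camera axes: x right, y up, looking along -z (the intrinsics and any distortion apply to the point x, -y, -z); pixel columns grow to the right and rows downward; lengths in m; the calibration is good to about 2 mm. A picture is of the moment at which its call begins.
- ctrl.hand_in(): hands the job in; it is judged then, once.
The state is a dict: "time_s": time; "q": joint angles; "joint_velocities": joint speeds; "joint_torque": joint torques, N m; "tool_pos": TCP position; "tool_rot": TCP orientation; "ft_force": force on the tool from outside, world axes, zero at the start; "moment": the same for the moment, N m; "width": finger opening in m; "grip_force": force on a finger pad.
Only numpy, scipy, OpenCV 4.12 (cv2) and the standard library are available. Lean on these libraries where they do the work, as an engineer would, in place of code of your own. Each camera call takes 0.05 s, during which the arm holds its last target. There are 200 camera calls.

TASK

Take the long T-key out of its stand, lower it down the plywood well that has the square nut at the bottom until it sits fully down over the nut, and turn it clockwise as seen from above, about a quarter turn, until the valve is shut against its stop. Let go and leave the key standing upright on the nut.

Things in the scene. Friction and masses are not known exactly. Their poses are not given: they have to be found in the camera images.
- key: long steel T-key, 161 mm tall, 0.35 kg, upright in a fixed plywood stand (60 mm high; the like stand holds a shorter key, useless here). Origin: centre of its underside, z up the 14 mm shank. Foot: square socket, 39 mm outside, 29 mm inside, 36 mm deep, open below, sides along x and y. Handle: flat-sided bar 90 mm along y, 14 mm thick along x, 22 mm high, centre 150 mm above the origin
- well: fixed plywood valve well with the square nut in it: upright shaft 96 mm square outside, 72 mm inside, 120 mm high, open on top, inner floor 18 mm above its underside. Origin: centre of its underside, x and y along its sides, z up. A like well near it holds a broad round plug (54 mm) instead and is not meant
- nut_foot (a point): foot of the brass square nut, on its axis at the well's inner floor; x and y square to the nut's sides, turning with it. Nut: 24 mm square for 18 mm, then tapering to 12 mm square at 30 mm above the floor. The key fits four ways, with about 14 degrees of play either way; seated, its foot stands flat on the floor, origin at this point, handle clear above the well
- nut (a joint): turn of the nut, rad: grows clockwise seen from above; 0 = sides parallel to the well's, valve open (starts at 0 to 0.15); hard stop at 1.25 = shut. Stiff, about 0.12 N m; stays where it is left

How it is judged:
By the outcome, as a careful person would: the job done as asked, in the order asked, and still so for the second after the job is handed in, with the robot touching nothing.
It also fails if it takes over 45 s, if anything falls off the work surface, if the arm or the gripper's body presses on something with over 40 N, if the wrist force passes 120 N, or if a joint passes its speed limit or range.

## Working session

There is one attempt and no reset: what is moved stays moved. The work goes in short steps, Python scripts to look and compute and a tool call to move; the robot and the scene stay as the last step left them, time stands still between calls to the robot, and variables do not carry over. Pictures are saved under pics/ and viewed, at most 10 in all, crops included, and the job is handed in when it is done.

Besides the shell and the picture viewer there is one more tool, called after "Emit:" by a JSON object that holds its "fn" and its "kwargs", one argument or row to a line. drive_tool: Moves the arm, as the interface text tells. Its arguments: {"type":"object","properties":{"dp":{"type":"array"},"delta_rot":{"type":"array"},"hand":{"type":"number"},"squeeze":{"type":"number"}},"required":["dp","delta_rot"]}

```bash
mkdir -p pics; cat > h.py <<'E'
import numpy as np, cv2, pickle
from station import ctrl, grab_frame
def snap(n,tag):
    f=grab_frame(n); cv2.imwrite(f'pics/{tag}.png',f['image'][:,:,::-1]); pickle.dump(f,open(f'{tag}.pkl','wb')); return f
def cloud(f):
    z=f['range_z']; h,w=z.shape; F=h/2/np.tan(np.radians(f['vertical_fov'])/2)
    v,u=np.mgrid[:h,:w]; P=np.stack([(u-f['cx'])/F*z,-(v-f['cy'])/F*z,-z],-1)
    T=np.array(f['pose']); W=P@T[:3,:3].T+T[:3,3]; W[z==0]=np.nan; return W
E
python3 - <<'E'
from h import *
for n in('top','side'):
    f=snap(n,n+'0'); print({k:v for k,v in f.items() if k not in('image','range_z')})
print(ctrl.get_state(),ctrl.grasp_offset)
E
```

```text
{'vertical_fov': 52.85916449526092, 'cx': 324.4495230294253, 'cy': 247.03510903787898, 'pose': array([[ 0.01856495,  0.99230571, -0.12241212,  0.41627264],
       [-0.99958629,  0.01573078, -0.02407873, -0.03491473],
       [-0.02196782,  0.1228085 ,  0.99218722,  0.96295619],
       [ 0.        ,  0.        ,  0.        ,  1.        ]])}
{'vertical_fov': 43.92697685262847, 'cx': 320.6519079693009, 'cy': 238.59746331017553, 'pose': array([[ 0.99474872,  0.05421869, -0.08680626,  0.43724196],
       [-0.10135059,  0.63992357, -0.7617256 , -0.83054243],
       [ 0.01424961,  0.76652343,  0.64205824,  0.72527189],
       [ 0.        ,  0.        ,  0.        ,  1.        ]])}
{'time_s': 0.1, 'q': array([ 8.75828001e+01,  2.20890488e+01,  3.87260370e-01, -2.62369288e-02,
       -6.84106478e+01, -1.48162015e+01]), 'joint_velocities': array([-0.11210803, -0.19447578,  0.20321976,  0.12170078,  0.04440088,
       -0.05879383]), 'joint_torque': array([-1.07417254e-03, -3.93320632e+01,  1.88926649e+01,  4.19795215e+00,
       -2.63306443e-03,  4.93216604e-06]), 'tool_pos': array([0.18499344, 0.59644955, 0.23029783]), 'tool_rot': array([ 1.79885066e+02, -5.18584205e-03, -1.72430741e+01]), 'ft_force': array([-0.15640327, -0.13000104,  0.62631865]), 'moment': array([ 0.05381975, -0.03066462, -0.00701422]), 'grip_force': 0.0, 'width': 0.08495001327950182} 0.0187
```

View pics/top0.png

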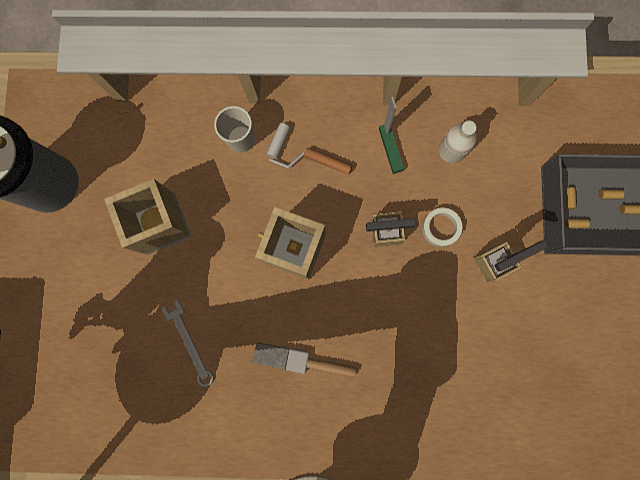

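View pics/side0.png

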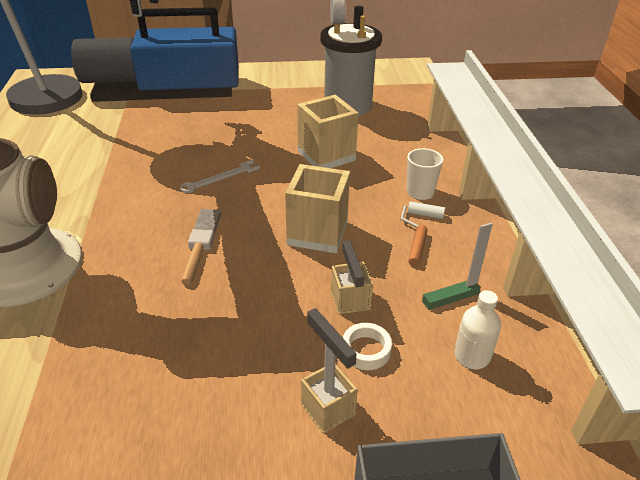

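The nut well is at about (290,243) in the top view, since its floor shows a square nut. The left well holds the round plug. The long key is in the stand at about (497,262), with its handle running to (545,243). The short key is at (390,228).

```bash
cat > m.py <<'E'
from h import *
def rect(P):
    (c,s,a)=cv2.minAreaRect((P[:,:2]*1000).astype(np.float32)); return np.round(c,1),np.round(s,1),round(a,1)
E
python3 - <<'E'
from m import *
for n in('top0','side0'):
    f=pickle.load(open(n+'.pkl','rb'));W=cloud(f).reshape(-1,3);W=W[~np.isnan(W[:,0])]
    print(n,'table z',np.median(W[(abs(W[:,2])<.02)][:,2]))
    if n=='top0':
        C=cloud(f)
        for (u,v) in((497,262),(520,254),(540,246),(390,228),(290,243),(293,247),(285,213),(147,215)): print(u,v,C[v,u].round(4))
E
```

```text
top0 table z -0.0002533582862634942
497 262 [ 0.5054 -0.3376  0.0523]
520 254 [ 0.5081 -0.3375  0.1665]
540 246 [ 0.522  -0.3708  0.1658]
390 228 [ 0.5604 -0.1325  0.0927]
290 243 [0.5366 0.0539 0.0425]
293 247 [0.5284 0.0475 0.0471]
285 213 [0.5799 0.0567 0.121 ]
147 215 [0.5861 0.3326 0.0492]
side0 table z 0.0016201911379850609
```

```bash
python3 - <<'E'
from m import *
for n in('top0','side0'):
    f=pickle.load(open(n+'.pkl','rb'));C=cloud(f);W=C.reshape(-1,3);W=W[~np.isnan(W[:,0])]
    def box(x,y,r,z0,z1): return W[(abs(W[:,0]-x)<r)&(abs(W[:,1]-y)<r)&(W[:,2]>z0)&(W[:,2]<z1)]
    k=box(.508,-.337,.08,.157,.172); print(n,'handle',len(k),k.mean(0).round(4),np.median(k[:,2]),rect(k))
    s=box(.5,-.33,.06,.055,.066); print(' stand top',len(s),rect(s),np.median(s[:,2]))
    w=box(.535,.05,.075,.115,.125); print(' well top',len(w),w.mean(0).round(4),np.median(w[:,2]),rect(w))
    q=box(.535,.05,.03,.044,.056); print(' nut top',len(q), rect(q) if len(q)>3 else '')
    q=box(.535,.05,.03,.023,.052); print(' nut',len(q), rect(q) if len(q)>3 else '')
    if n=='top0':
        S=f['image'][195:285,245:340,::-1]; K=f['image'][220:300,460:560,::-1]
        cv2.imwrite('pics/c0.png',np.hstack([cv2.resize(S,(400,400),interpolation=cv2.INTER_CUBIC),cv2.resize(K,(400,400),interpolation=cv2.INTER_CUBIC)]))
E
```

```text
top0 handle 483 [ 0.5062 -0.3424  0.164 ] 0.16413808303803712 (array([ 506.3, -343.2]), array([14.3, 90. ]), 27.9)
 stand top 282 (array([ 506.2, -343.2]), array([56.1, 57.2]), 28.4) 0.05789634505360136
 well top 1316 [0.5296 0.0474 0.1188] 0.11880907295750431 (array([530. ,  47.5]), array([96.4, 96.2]), 70.7)
 nut top 78 (array([551.2,  53.6]), array([48.4, 46.3]), 58.8)
 nut 211 (array([545.3,  53.5]), array([52.2, 48.7]), 68.5)
side0 handle 833 [ 0.5071 -0.3503  0.1652] 0.16621935097811624 (array([ 506.8, -346.4]), array([15., 90.]), 28.4)
 stand top 649 (array([ 506.8, -346.3]), array([56.7, 57.4]), 27.9) 0.059828351277818714
 well top 1024 [0.5296 0.0405 0.12  ] 0.12038656717215579 (array([530.3,  45.1]), array([102.9,  97.3]), 69.9)
 nut top 0 
 nut 0
```

View pics/c0.png

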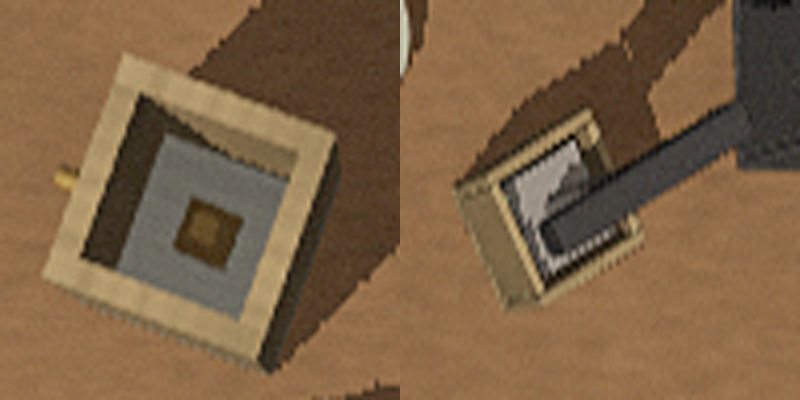

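```bash
cat >> m.py <<'E'
def plan(x,y,z,yaw,n=8):
    s=ctrl.get_state(); p=np.array(s['tool_pos'])*1000; a=np.radians(s['tool_rot'][2])
    d=np.array([x,y,z])-p; c,sn=np.cos(a),np.sin(a)
    t=np.array([c*d[0]+sn*d[1], sn*d[0]-c*d[1], -d[2]]); r=(np.degrees(a)-yaw+180)%360-180
    print('pos',p.round(1),'rot',np.round(s['tool_rot'],2),'total dp',t.round(1),'rz',round(np.radians(r),3),'rows>=',max(np.linalg.norm(t)/41.7,abs(r)/7.16).round(1))
    return t,np.radians(r)
E
python3 - <<'E'
from m import *
f=pickle.load(open('top0.pkl','rb'));im=f['image'].astype(int)
sub=im[195:285,245:340]; m=np.zeros(im.shape[:2],bool)
m[195:285,245:340]=True
# brass nut inside floor: saturated pixels within interior
r=im[...,0]-im[...,2]
m[:]=False; m[233:262,282:306]=True
m&=(r>30)
v,u=np.nonzero(m); print('nut px',u.mean(),v.mean(),len(u),u.min(),u.max(),v.min(),v.max(), cv2.minAreaRect(np.stack([u,v],1).astype(np.float32)))
C=cloud(f);q=C[m]; print(np.nanmean(q,0).round(4),np.nanpercentile(q[:,2],[5,50,95]).round(4),rect(q))
fl=np.zeros_like(m);fl[228:268,274:314]=True;P=C[fl];P=P[(P[:,2]<.022)];print('floor',len(P),np.median(P[:,2]),rect(P))
F=240/np.tan(np.radians(f['vertical_fov'])/2);T=f['pose']
for z in(.018,.036,.048):
    d=T[:3,:3]@np.array([(u.mean()-f['cx'])/F,-(v.mean()-f['cy'])/F,-1]);print(z,(T[:3,3]+d*(z-T[2,3])/d[2]).round(4))
plan(506.5,-345,231,-62)
E
```

```text
nut px 293.69767441860466 248.2093023255814 172 282 305 240 261 ((293.5, 250.5), (21.0, 23.0), 90.0)
[0.5265 0.0464 0.044 ] [0.024  0.0417 0.05  ] (array([519.1,  45.6]), array([48.9, 52.1]), 0.6)
floor 888 0.016899095825642696 (array([531.5,  49.3]), array([78.4, 79. ]), 0.1)
0.018 [0.5296 0.0487 0.018 ]
0.036 [0.5274 0.0471 0.036 ]
0.048 [0.526  0.0461 0.048 ]
pos [185.  596.4 230.3] rot [ 1.7989e+02 -1.0000e-02 -1.7240e+01] total dp [ 5.861e+02  8.038e+02 -7.000e-01] rz 0.781 rows>= 23.9
```

Emit:
{"fn": "drive_tool", "kwargs": {
  "dp": [
    [20,27,0],
    [42,58,0],
    [66,90,0],
    [90,123,0],
    [114,156,0],
    [138,189,0],
    [162,222,0],
    [186,255,0]
  ],
  "delta_rot": [
    [0,0,0],
    [0,0,0],
    [0,0,0],
    [0,0,0],
    [0,0,0],
    [0,0,0],
    [0,0,0],
    [0,0,0]
  ]
}}

```text
time_s: 0.77
tool_pos: [0.2872, 0.296, 0.2311]
tool_rot: [180.0, 0.0, -17.2]
ft_force: [0.8, 0.8, 0.2]
width: 0.0854
grip_force: 0.0
```

Emit:
{"fn": "drive_tool", "kwargs": {
  "dp": [
    [24,33,0],
    [48,66,0],
    [72,99,0],
    [96,132,0],
    [120,165,0],
    [144,198,0],
    [168,231,0],
    [192,264,0]
  ],
  "delta_rot": [
    [0,0,0],
    [0,0,0],
    [0,0,0],
    [0,0,0],
    [0,0,0],
    [0,0,0],
    [0,0,0],
    [0,0,0]
  ]
}}

```text
time_s: 1.43
tool_pos: [0.3922, -0.0128, 0.2315]
tool_rot: [-180.0, -0.0, -17.2]
ft_force: [1.5, 0.8, -0.7]
width: 0.0853
grip_force: 0.0
```

Emit:
{"fn": "drive_tool", "kwargs": {
  "dp": [
    [24,33,0],
    [48,66,0],
    [72,99,0],
    [96,132,0],
    [120,165,0],
    [144,198,0],
    [168,231,0],
    [186,255,0]
  ],
  "delta_rot": [
    [0,0,0.1],
    [0,0,0.2],
    [0,0,0.3],
    [0,0,0.4],
    [0,0,0.5],
    [0,0,0.6],
    [0,0,0.7],
    [0,0,0.78]
  ]
}}

```text
time_s: 2.1
tool_pos: [0.4947, -0.3124, 0.2304]
tool_rot: [179.9, 0.0, -62.3]
ft_force: [0.5, 0.4, -0.0]
width: 0.0856
grip_force: 0.0
```

```bash
python3 - <<'E'
from m import *
plan(506.5,-345,137,-62); print(ctrl.get_state()['q'].round(1))
E
```

```text
pos [ 494.7 -312.4  230.4] rot [ 1.7995e+02  3.0000e-02 -6.2300e+01] total dp [34.3  4.7 93.4] rz -0.005 rows>= 2.4
[-16.4  18.2  -5.4   0.  -66.4  44.1]
```

Emit:
{"fn": "drive_tool", "kwargs": {
  "dp": [
    [17,2,0],
    [34,5,0],
    [34,5,25],
    [34,5,50],
    [34,5,75],
    [34,5,93],
    [34,5,93],
    [34,5,93]
  ],
  "delta_rot": [
    [0,0,-0.005],
    [0,0,-0.005],
    [0,0,-0.005],
    [0,0,-0.005],
    [0,0,-0.005],
    [0,0,-0.005],
    [0,0,-0.005],
    [0,0,-0.005]
  ]
}}

```text
time_s: 2.77
tool_pos: [0.5055, -0.3417, 0.1373]
tool_rot: [179.9, 0.1, -61.6]
ft_force: [0.7, -0.5, 1.3]
width: 0.0855
grip_force: 0.0
```

```bash
python3 - <<'E'
from m import *
plan(506.5,-345,137,-62); snap('side','s1')
f=snap('top','t1');W=cloud(f)
a=f['image'][200:320,440:600,::-1]; b=pickle.load(open('s1.pkl','rb'))['image'][260:460,240:440,::-1]
cv2.imwrite('pics/c1.png',np.hstack([cv2.resize(b,(400,400)),cv2.resize(a,(400,400))]))
E
```

```text
pos [ 505.5 -341.7  137.3] rot [ 1.7987e+02  1.1000e-01 -6.1630e+01] total dp [3.4 0.7 0.3] rz 0.006 rows>= 0.1
```

View pics/c1.png

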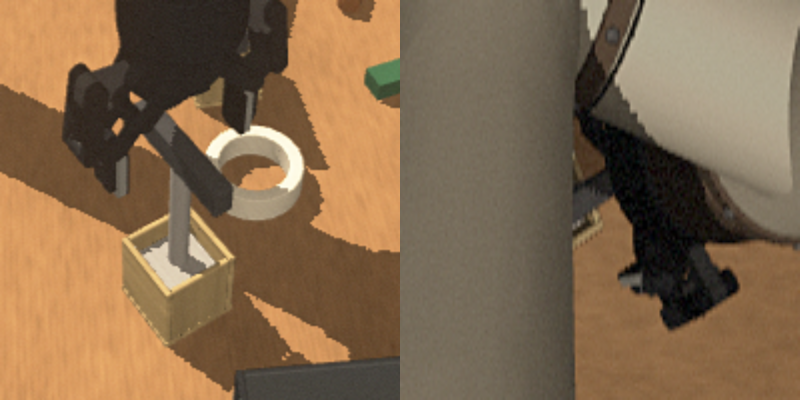

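The side view shows the fingers straddling the handle at about its middle, around (190,150) in the crop. I'll nudge 2 mm along the handle and close.

Emit:
{"fn": "drive_tool", "kwargs": {
  "dp": [
    [2,0.5,0],
    [2,0.5,0],
    [2,0.5,0],
    [2,0.5,0],
    [2,0.5,0],
    [2,0.5,0],
    [2,0.5,0],
    [2,0.5,0]
  ],
  "delta_rot": [
    [0,0,0.005],
    [0,0,0.005],
    [0,0,0.005],
    [0,0,0.005],
    [0,0,0.005],
    [0,0,0.005],
    [0,0,0.005],
    [0,0,0.005]
  ],
  "hand": 1,
  "squeeze": 80
}}

```text
time_s: 3.53
tool_pos: [0.507, -0.3439, 0.1387]
tool_rot: [-180.0, -0.1, -61.9]
ft_force: [0.8, -0.4, 2.2]
width: 0.0127
grip_force: 79.3
```

Emit:
{"fn": "drive_tool", "kwargs": {
  "dp": [
    [0,0,0],
    [0,0,0],
    [0,0,0],
    [0,0,0]
  ],
  "delta_rot": [
    [0,0,0],
    [0,0,0],
    [0,0,0],
    [0,0,0]
  ]
}}

```text
time_s: 3.87
tool_pos: [0.507, -0.3439, 0.1387]
tool_rot: [-180.0, -0.1, -61.9]
ft_force: [0.3, -0.2, 2.3]
width: 0.0126
grip_force: 79.4
```

Emit:
{"fn": "drive_tool", "kwargs": {
  "dp": [
    [0,0,-8],
    [0,0,-20],
    [0,0,-35],
    [0,0,-55],
    [0,0,-78],
    [0,0,-102],
    [0,0,-125],
    [0,0,-142]
  ],
  "delta_rot": [
    [0,0,0],
    [0,0,0],
    [0,0,0],
    [0,0,0],
    [0,0,0],
    [0,0,0],
    [0,0,0],
    [0,0,0]
  ]
}}

```text
time_s: 4.53
tool_pos: [0.5058, -0.3434, 0.2812]
tool_rot: [180.0, 0.1, -61.9]
ft_force: [-0.5, -0.3, -3.6]
width: 0.0121
grip_force: 78.8
```

```bash
python3 - <<'E'
from m import *
plan(530,47,280,-24)
f=snap('side','s2'); p=ctrl.get_state(); cv2.imwrite('pics/c2.png',f['image'][150:450,200:600,::-1])
E
```

```text
pos [ 505.8 -343.4  281.2] rot [ 1.7996e+02  9.0000e-02 -6.1940e+01] total dp [-333.2 -205.     1.2] rz -0.662 rows>= 9.4
```

View pics/c2.png

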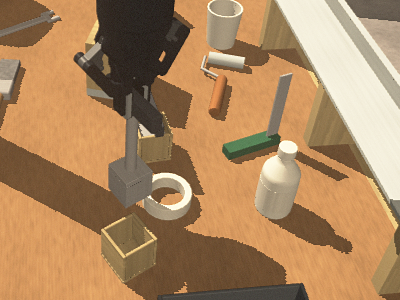

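The key is held and clear of the stand, with its foot at about (128,182) above the stand at (128,245). Next I move over the well.

Emit:
{"fn": "drive_tool", "kwargs": {
  "dp": [
    [-20,-12,0],
    [-48,-30,0],
    [-80,-49,0],
    [-112,-69,0],
    [-144,-88,0],
    [-176,-108,0],
    [-205,-126,0],
    [-230,-142,0]
  ],
  "delta_rot": [
    [0,0,-0.04],
    [0,0,-0.1],
    [0,0,-0.18],
    [0,0,-0.26],
    [0,0,-0.34],
    [0,0,-0.42],
    [0,0,-0.5],
    [0,0,-0.57]
  ]
}}

```text
time_s: 5.25
tool_pos: [0.5219, -0.0717, 0.2784]
tool_rot: [179.9, 0.2, -29.0]
ft_force: [0.5, 0.4, -3.0]
width: 0.0127
grip_force: 78.7
```

```bash
python3 - <<'E'
from m import *
plan(530,47,280,-24)
E
```

```text
pos [521.9 -71.7 278.4] rot [179.93   0.24 -29.03] total dp [ -50.6 -107.7   -1.6] rz -0.088 rows>= 2.9
```

Emit:
{"fn": "drive_tool", "kwargs": {
  "dp": [
    [-10,-23,0],
    [-23,-48,-1],
    [-36,-74,-2],
    [-46,-95,-2],
    [-50,-106,-2],
    [-50,-107,-2],
    [-50,-107,-2],
    [-50,-107,-2]
  ],
  "delta_rot": [
    [0,0,-0.03],
    [0,0,-0.06],
    [0,0,-0.088],
    [0,0,-0.088],
    [0,0,-0.088],
    [0,0,-0.088],
    [0,0,-0.088],
    [0,0,-0.088]
  ]
}}

```text
time_s: 5.92
tool_pos: [0.5317, 0.043, 0.2814]
tool_rot: [179.9, 0.1, -24.3]
ft_force: [-0.1, -0.0, -3.7]
width: 0.0125
grip_force: 78.7
```

```bash
python3 - <<'E'
from m import *
plan(530,47,280,-24)
f=snap('side','s3');W=cloud(f)
im=f['image'][80:260,230:430,::-1]; cv2.imwrite('pics/c3.png',cv2.resize(im,(660,594)))
P=W.reshape(-1,3);P=P[~np.isnan(P[:,0])]
q=P[(abs(P[:,0]-.53)<.04)&(abs(P[:,1]-.045)<.04)&(P[:,2]>.14)&(P[:,2]<.195)]
print(len(q),q[:,2].min()); 
for lo,hi in((.145,.165),(.165,.188)):
    s=q[(q[:,2]>lo)&(q[:,2]<hi)]; print(lo,len(s),rect(s),s.min(0).round(4),s.max(0).round(4))
E
```

```text
pos [531.7  43.  281.4] rot [ 1.799e+02  1.100e-01 -2.426e+01] total dp [-3.2 -2.9  1.4] rz -0.005 rows>= 0.1
813 0.14704179184127886
0.145 221 (array([537. ,  28.8]), array([53.8, 28.3]), 21.0) [0.5077 0.0152 0.147 ] [0.5571 0.0516 0.165 ]
0.165 320 (array([535.9,  27.4]), array([52.1, 29.6]), 17.6) [0.5077 0.0138 0.165 ] [0.5564 0.0494 0.1879]
```

View pics/c3.png

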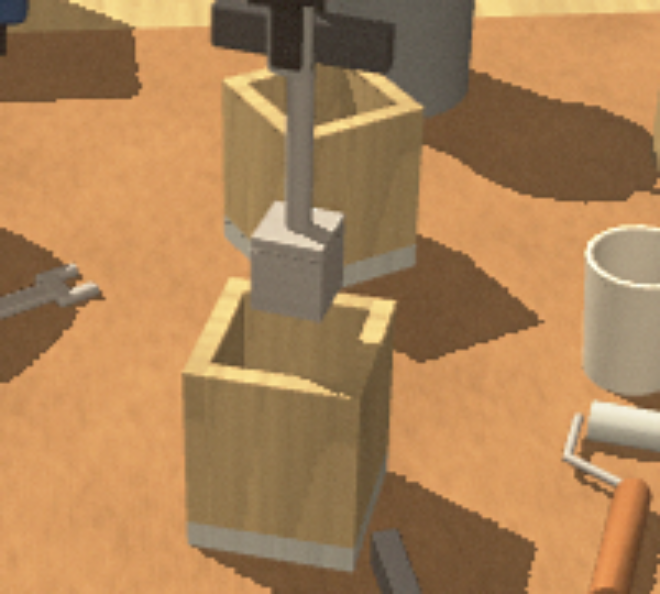

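```bash
python3 - <<'E'
from m import *
for n in('top0','side0','s3'):
    W=cloud(pickle.load(open(n+'.pkl','rb'))).reshape(-1,3);W=W[~np.isnan(W[:,0])]
    w=W[(abs(W[:,0]-.53)<.075)&(abs(W[:,1]-.05)<.075)&(W[:,2]>.116)&(W[:,2]<.124)]
    a=np.radians(-19.7);R=np.array([[np.cos(a),np.sin(a)],[-np.sin(a),np.cos(a)]])
    l=w[:,:2]@R.T*1000; lo,hi=np.percentile(l,[.5,99.5],0);print(n,lo,hi,'centre',R.T@((lo+hi)/2), 'rect',rect(w))
W=cloud(pickle.load(open('s3.pkl','rb'))).reshape(-1,3);W=W[~np.isnan(W[:,0])]
q=W[(abs(W[:,0]-.53)<.04)&(abs(W[:,1]-.045)<.04)&(W[:,2]>.15)&(W[:,2]<.18)]
a=np.radians(-24);R=np.array([[np.cos(a),np.sin(a)],[-np.sin(a),np.cos(a)]])
l=q[:,:2]@R.T*1000;lo,hi=np.percentile(l,[1,99],0);print('foot',lo,hi)
c=np.array([(lo+hi)[0]/2,lo[1]+19.5]);print(R.T@c)
# shank
q=W[(abs(W[:,0]-.53)<.03)&(abs(W[:,1]-.045)<.03)&(W[:,2]>.20)&(W[:,2]<.24)]
print('shank',q.mean(0),np.percentile(q,[1,99],0))
E
```

```text
top0 [434.9795656 175.2520983] [530.77538543 271.24276882] centre [529.87057125  47.40517551] rect (array([530. ,  47.5]), array([96.4, 96.1]), 70.7)
side0 [436.14387734 171.44049991] [532.12131346 270.94701764] centre [530.35994563  45.04860623] rect (array([530.3,  45.5]), array([103.2,  96.8]), 70.5)
s3 [436.11080404 170.77723894] [532.15365866 270.97061763] centre [530.25178954  44.74761796] rect (array([530.4,  44.7]), array([102.2,  97.1]), 70.2)
foot [450.73429507 232.0701229 ] [489.19595185 271.63073744]
[531.65729107  38.66870637]
shank [0.53165561 0.03690515 0.219992  ] [[0.52536014 0.03213762 0.20073009]
 [0.53907084 0.04347852 0.23948427]]
```

Emit:
{"fn": "drive_tool", "kwargs": {
  "dp": [
    [-2,-2,0],
    [-3,-3,0],
    [-3,-3,0],
    [-3,-3,0]
  ],
  "delta_rot": [
    [0,0,0],
    [0,0,0],
    [0,0,0],
    [0,0,0]
  ]
}}

```text
time_s: 6.3
tool_pos: [0.5308, 0.0474, 0.2824]
tool_rot: [-180.0, -0.0, -24.3]
ft_force: [0.1, -0.7, -3.8]
width: 0.0125
grip_force: 78.7
```

Emit:
{"fn": "drive_tool", "kwargs": {
  "dp": [
    [0,0,0],
    [0,0,10],
    [0,0,25],
    [0,0,40],
    [0,0,55],
    [0,0,70],
    [0,0,80],
    [0,0,80]
  ],
  "delta_rot": [
    [0,0,0],
    [0,0,0],
    [0,0,0],
    [0,0,0],
    [0,0,0],
    [0,0,0],
    [0,0,0],
    [0,0,0]
  ]
}}

```text
time_s: 6.97
tool_pos: [0.529, 0.0473, 0.1993]
tool_rot: [179.8, 0.3, -24.3]
ft_force: [-0.7, 0.5, -3.7]
width: 0.0126
grip_force: 78.6
```

```bash
python3 - <<'E'
from m import *
plan(530,47.3,152,-24)
f=snap('top','t4');cv2.imwrite('pics/c4.png',cv2.resize(f['image'][190:290,240:350,::-1],(660,600)))
E
```

```text
pos [529.   47.3 199.3] rot [179.79   0.28 -24.26] total dp [ 0.9 -0.4 47.3] rz -0.004 rows>= 1.1
```

View pics/c4.png

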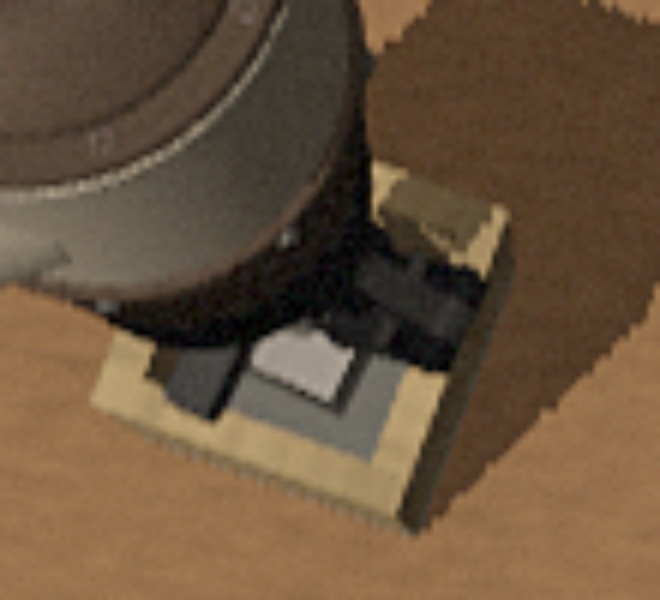

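The key foot, the grey square at about (305,365), is inside the well, with clear floor on its visible sides. I continue down slowly.

Emit:
{"fn": "drive_tool", "kwargs": {
  "dp": [
    [0.5,0,5],
    [0.5,0,10],
    [0.5,0,15],
    [0.5,0,19],
    [0.5,0,23],
    [0.5,0,27],
    [0.5,0,30],
    [0.5,0,30]
  ],
  "delta_rot": [
    [0,0,0],
    [0,0,0],
    [0,0,0],
    [0,0,0],
    [0,0,0],
    [0,0,0],
    [0,0,0],
    [0,0,0]
  ]
}}

```text
time_s: 7.68
tool_pos: [0.5309, 0.0474, 0.1715]
tool_rot: [179.9, 0.1, -24.2]
ft_force: [0.3, -0.8, -4.1]
width: 0.0127
grip_force: 78.6
```

Emit:
{"fn": "drive_tool", "kwargs": {
  "dp": [
    [0,0,3],
    [0,0,6],
    [0,0,9],
    [0,0,12],
    [0,0,14],
    [0,0,16],
    [0,0,17],
    [0,0,17]
  ],
  "delta_rot": [
    [0,0,0],
    [0,0,0],
    [0,0,0],
    [0,0,0],
    [0,0,0],
    [0,0,0],
    [0,0,0],
    [0,0,0]
  ]
}}

```text
time_s: 8.35
tool_pos: [0.5312, 0.0475, 0.1551]
tool_rot: [180.0, 0.0, -24.2]
ft_force: [-0.7, 0.5, -3.7]
width: 0.0126
grip_force: 78.7
```

Emit:
{"fn": "drive_tool", "kwargs": {
  "dp": [
    [0,0,1],
    [0,0,2],
    [0,0,3],
    [0,0,3],
    [0,0,3]
  ],
  "delta_rot": [
    [0,0,0],
    [0,0,0],
    [0,0,0],
    [0,0,0],
    [0,0,0]
  ]
}}

```text
time_s: 8.77
tool_pos: [0.5313, 0.0475, 0.1523]
tool_rot: [180.0, 0.0, -24.2]
ft_force: [1.5, 0.0, -4.2]
width: 0.0127
grip_force: 78.7
```

Emit:
{"fn": "drive_tool", "kwargs": {
  "dp": [
    [0,0,1],
    [0,0,2],
    [0,0,3],
    [0,0,3],
    [0,0,3]
  ],
  "delta_rot": [
    [0,0,0],
    [0,0,0],
    [0,0,0],
    [0,0,0],
    [0,0,0]
  ]
}}

```text
time_s: 9.18
tool_pos: [0.532, 0.0476, 0.1517]
tool_rot: [-180.0, -0.1, -24.2]
ft_force: [-3.3, 0.2, 8.1]
width: 0.0126
grip_force: 80.5
```

Emit:
{"fn": "drive_tool", "kwargs": {
  "dp": [
    [-1,0,-2.5],
    [-1,0,-2.5],
    [-1,0,-2.5],
    [-1,0,-2.5],
    [-1,0,-2.5],
    [-1,0,-2.5],
    [-1,0,-2.5],
    [-1,0,-2.5]
  ],
  "delta_rot": [
    [0,0,0],
    [0,0,0.06],
    [0,0,0.12],
    [0,0,0.18],
    [0,0,0.24],
    [0,0,0.3],
    [0,0,0.36],
    [0,0,0.42]
  ]
}}

```text
time_s: 9.85
tool_pos: [0.5301, 0.0476, 0.1517]
tool_rot: [179.9, -0.0, -48.4]
ft_force: [-0.6, -0.4, -2.4]
width: 0.0127
grip_force: 78.9
```

```bash
python3 - <<'E'
from m import *
s=ctrl.get_state();print(s['moment'],s['ft_force'],s['tool_pos'],s['tool_rot'],s['q'])
E
```

```text
[-0.33035202  0.19063035  0.05167247] [-0.64519297 -0.4185885  -2.40490715] [0.530074   0.04762666 0.1517096 ] [ 1.79937717e+02 -2.51880946e-03 -4.84256224e+01] [ 2.26205339e+01  1.73514758e+01 -1.90726184e+01  2.80810671e-02
 -5.36339971e+01  1.89371804e+01]
```

Emit:
{"fn": "drive_tool", "kwargs": {
  "dp": [
    [0,0,0],
    [0,0,0],
    [0,0,0],
    [0,0,0],
    [0,0,0],
    [0,0,0],
    [0,0,0],
    [0,0,0]
  ],
  "delta_rot": [
    [0,0,0.06],
    [0,0,0.12],
    [0,0,0.18],
    [0,0,0.24],
    [0,0,0.3],
    [0,0,0.36],
    [0,0,0.42],
    [0,0,0.48]
  ]
}}

```text
time_s: 10.52
tool_pos: [0.5306, 0.048, 0.1518]
tool_rot: [-180.0, -0.0, -75.9]
ft_force: [-0.8, 0.6, -3.6]
width: 0.0129
grip_force: 78.8
```

```bash
python3 - <<'E'
from m import *
s=ctrl.get_state();print(s['moment'],s['ft_force'],s['tool_pos'],s['tool_rot'],s['q'])
E
```

```text
[-0.07302206 -0.1895586   0.18236112] [-0.83271979  0.57466152 -3.55843541] [0.53062346 0.04796443 0.15175317] [-1.79964768e+02 -1.05369610e-02 -7.59213254e+01] [ 2.26277854e+01  1.73609716e+01 -1.90477699e+01  1.94632983e-02
 -5.35579856e+01 -8.56066440e+00]
```

Emit:
{"fn": "drive_tool", "kwargs": {
  "dp": [
    [0,0,0],
    [0,0,0],
    [0,0,0],
    [0,0,0],
    [0,0,0],
    [0,0,0],
    [0,0,0],
    [0,0,0]
  ],
  "delta_rot": [
    [0,0,0.06],
    [0,0,0.12],
    [0,0,0.18],
    [0,0,0.24],
    [0,0,0.3],
    [0,0,0.36],
    [0,0,0.4],
    [0,0,0.44]
  ]
}}

```text
time_s: 11.18
tool_pos: [0.5312, 0.0481, 0.1518]
tool_rot: [-179.9, 0.0, -101.1]
ft_force: [1.6, -1.1, -4.0]
width: 0.0131
grip_force: 78.7
```

Emit:
{"fn": "drive_tool", "kwargs": {
  "dp": [
    [0,0,0],
    [0,0,0],
    [0,0,0],
    [0,0,0]
  ],
  "delta_rot": [
    [0,0,0.03],
    [0,0,0.05],
    [0,0,0.05],
    [0,0,0.05]
  ]
}}

```text
time_s: 11.52
tool_pos: [0.531, 0.0481, 0.1518]
tool_rot: [-179.9, 0.0, -103.8]
ft_force: [2.5, -0.8, -5.0]
width: 0.0126
grip_force: 78.5
```

```bash
python3 - <<'E'
from m import *
s=ctrl.get_state();print(s['moment'],s['ft_force'],s['tool_pos'],s['tool_rot'],s['q'])
E
```

```text
[-0.19395983 -0.97956495  0.12871094] [ 2.45015149 -0.83481076 -4.97109907] [0.53103703 0.04809873 0.15182658] [-1.79916595e+02  4.18456722e-02 -1.03828448e+02] [ 2.26239655e+01  1.73683412e+01 -1.90245275e+01  1.97719971e-02
 -5.35151831e+01 -3.64641876e+01]
```

Emit:
{"fn": "drive_tool", "kwargs": {
  "dp": [
    [0,0,0],
    [0,0,0],
    [0,0,0],
    [0,0,0]
  ],
  "delta_rot": [
    [0,0,0.02],
    [0,0,0.04],
    [0,0,0.06],
    [0,0,0.06]
  ]
}}

```text
time_s: 11.85
tool_pos: [0.5308, 0.0481, 0.1519]
tool_rot: [-179.9, 0.0, -107.3]
ft_force: [3.6, 0.0, -6.0]
width: 0.0124
grip_force: 78.5
```

```bash
python3 - <<'E'
from m import *
s=ctrl.get_state();print(s['moment'],s['ft_force'],s['tool_pos'],s['tool_rot'])
E
```

```text
[-0.14558627 -1.42295455  0.30203079] [ 3.6468767   0.01113054 -5.96891127] [0.53083746 0.04807669 0.15185471] [-1.79941549e+02  2.56440685e-02 -1.07310540e+02]
```

Emit:
{"fn": "drive_tool", "kwargs": {
  "dp": [
    [0,0,0],
    [0,0,0],
    [0,0,0],
    [0,0,0]
  ],
  "delta_rot": [
    [0,0,0.02],
    [0,0,0.04],
    [0,0,0.05],
    [0,0,0.05]
  ]
}}

```text
time_s: 12.18
tool_pos: [0.5307, 0.0481, 0.1519]
tool_rot: [-180.0, 0.0, -110.1]
ft_force: [4.4, -0.2, -6.2]
width: 0.0126
grip_force: 79.5
```

```bash
python3 - <<'E'
from m import *
s=ctrl.get_state();print(s['moment'],s['ft_force'],s['tool_pos'],s['tool_rot'])
E
```

```text
[-0.15512686 -1.57110032  0.96352988] [ 4.41473746 -0.22694145 -6.23734542] [0.53069952 0.04810109 0.15190611] [-1.79956675e+02  6.88722989e-03 -1.10104512e+02]
```

The moment jumped from about 0.13 to 0.96 N·m, so the valve is on its stop. I'll back off within the play, press lightly down and release.

Emit:
{"fn": "drive_tool", "kwargs": {
  "dp": [
    [0,0,0],
    [0,0,1],
    [0,0,2],
    [0,0,2],
    [0,0,2]
  ],
  "delta_rot": [
    [0,0,-0.05],
    [0,0,-0.1],
    [0,0,-0.14],
    [0,0,-0.14],
    [0,0,-0.14]
  ]
}}

```text
time_s: 12.6
tool_pos: [0.5311, 0.0482, 0.1517]
tool_rot: [-179.9, 0.1, -102.3]
ft_force: [0.9, 1.2, 6.6]
width: 0.0128
grip_force: 80.1
```

```bash
python3 - <<'E'
from m import *
s=ctrl.get_state();print(s['moment'],s['ft_force'],s['tool_pos'],s['tool_rot'])
E
```

```text
[ 0.30366498 -0.2238407   0.0078016 ] [0.9370637  1.21984037 6.58328255] [0.53108949 0.04817797 0.15169287] [-1.79880454e+02  6.45506792e-02 -1.02256211e+02]
```

Emit:
{"fn": "drive_tool", "kwargs": {
  "dp": [
    [0,0,-1],
    [0,0,-1],
    [0,0,-1],
    [0,0,-1],
    [0,0,-1],
    [0,0,-1],
    [0,0,-1],
    [0,0,-1]
  ],
  "delta_rot": [
    [0,0,0],
    [0,0,0],
    [0,0,0],
    [0,0,0],
    [0,0,0],
    [0,0,0],
    [0,0,0],
    [0,0,0]
  ],
  "hand": 0
}}

```text
time_s: 13.27
tool_pos: [0.5303, 0.0479, 0.1507]
tool_rot: [180.0, -0.0, -102.2]
ft_force: [-1.4, 0.5, -0.4]
width: 0.0856
grip_force: 0.0
```

Emit:
{"fn": "drive_tool", "kwargs": {
  "dp": [
    [0,0,-10],
    [0,0,-25],
    [0,0,-45],
    [0,0,-65],
    [0,0,-85],
    [0,0,-105],
    [0,0,-120],
    [0,0,-130]
  ],
  "delta_rot": [
    [0,0,0],
    [0,0,0],
    [0,0,0],
    [0,0,0],
    [0,0,0],
    [0,0,0],
    [0,0,0],
    [0,0,0]
  ]
}}

```text
time_s: 13.93
tool_pos: [0.531, 0.048, 0.2837]
tool_rot: [-179.8, 0.1, -102.1]
ft_force: [0.5, -0.2, -1.1]
width: 0.0854
grip_force: 0.0
```

```bash
python3 - <<'E'
from m import *
s=ctrl.get_state();print(s['ft_force'],s['tool_pos'],s['width'])
f=snap('side','s5');W=cloud(f).reshape(-1,3);W=W[~np.isnan(W[:,0])]
k=W[(abs(W[:,0]-.53)<.06)&(abs(W[:,1]-.045)<.06)&(W[:,2]>.15)&(W[:,2]<.2)];print(len(k),np.percentile(k[:,2],[50,99]),rect(k))
t=k[k[:,2]>.172];print(rect(t))
cv2.imwrite('pics/c5.png',cv2.resize(f['image'][80:260,230:430,::-1],(660,594)))
E
```

```text
[ 0.47677963 -0.20652063 -1.05240886] [0.53096297 0.0479954  0.28368956] 0.08543448485536367
356 [0.17884597 0.18154376] (array([529.6,  44.3]), array([94.2, 14.3]), 77.7)
(array([529.8,  45.3]), array([92.1, 14.3]), 77.7)
```

View pics/c5.png

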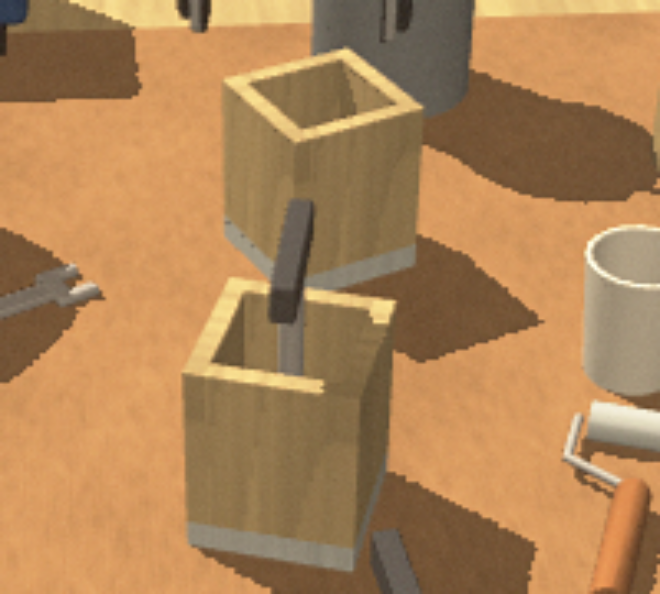

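The key stands upright at about (290,290) in the well. Its handle top is at z ≈ 0.179 m, which is the seated height, and the gripper is clear.

```bash
python3 -c "
from station import ctrl
print(ctrl.hand_in())"
```

```text
the job is handed in; nothing more can be done
None
```

I seated the long T-key on the square nut, turned it clockwise until the torque jumped at the stop, and left it standing upright with the gripper clear; the job is handed in at about 14 s, with no verdict shown.

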